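# Locate a bracket on a jig pin

### The arm

A 7-joint arm with a two-finger parallel gripper is mounted at the origin on a cart in front of the work surface, level with it; the furniture and walls round the work are solid. World frame = base frame: x ahead of the robot, y to its left, z up, the work surface at z = 0. Lengths are in m, angles in rad, forces in N, time in s.
With the tool pointing down it reaches from about 0.4 to 0.925 m from the base axis. Payload 4.1 kg.
Tool frame: the origin (TCP) lies between the finger pads; the fingertips stand 14 mm ahead of it and the grasp point (between the pads) lies 5 mm behind it; z points along the fingers, y is the line along which they close (so a half turn about z gives the same grasp; the last joint's range is limited). The gripper opens to 85 mm and grips with 20 to 120 N. Pads are 22 mm wide; open, the fingers measure 114 mm over their backs; the gripper's body (76 mm by 85 mm) begins 54 mm behind the grasp point. The pads swing forward as they close: fully open they stand 13 mm farther back than shut.
Start: joints at [1.237, 0.398, 0.045, 1.537, -0.019, 1.207, -0.051], TCP at [0.151, -0.632, 0.245] pointing down, gripper open.
Joint ranges: [-2.82, 2.82], [-0.49, 2.23], [-1.37, 1.46], [0, 2.46], [-1.36, 4.5], [0.23, 2], [-2.94, 2.94]. Speed limits (rad/s): [2.57, 2.57, 3.14, 3.14, 3.14, 3.14, 3.14].

### API

Orientations are given as a rotation vector (axis times angle).
In Python, from rig import arm, vision gives the robot as it stands. The module is installed in compiled form; this text tells all that it offers.
- The arm moves only by the tool move_arm, never from a script. Its argument "series" is text: rows parted by semicolons, each of 6 numbers parted by spaces: the shift along the tool's x, y, z in cm, then the turn, a rotation vector about the tool's x, y, z in rad. In form: tx ty tz wx wy wz; .... A call has exactly 5 rows; each row shifts and turns the commanded pose from where the row before left it, along the tool's axes as they then stand; what a row does not reach is not made up. A row lasts 1/12 s, in which the tool goes at most 41.7 mm and 7.16 degrees, less where a joint would pass 70% of its speed; a pose out of reach is approached as far as the arm can. A call with a gripper value outside its range is refused whole. "hand" is the closure, from 0 (fully open) to 1 (shut), set as the call begins (left out, the last holds). The fingers move at their own pace and stop on an object; the grip force is fixed at half the most. Time passes only in rows, so rows that do not move let the fingers close, or fill a call up. It gives the time, the measured TCP pose, the force, the opening and the grip force at its end, in the units of the state.
- arm.get_obs(): the state, without advancing time (a new reading comes with each control period).
- vision.grab_frame(name): name is "scene" or "top" or "wrist"; returns the picture (384x512x3 uint8, red, green, blue); there is no depth.
- vision.camera_info(name): a dict with "mtx" (3x3 intrinsics, pixels), "k1" (the pictures are not rectified: a ray, as slopes to the right and down, at radius r is drawn at 1 + k1 r^2 times it, then the intrinsics apply), "T" (4x4, takes a point from camera to world coordinates). Camera axes: x right, y up, looking along -z (the intrinsics and any distortion apply to the point x, -y, -z); pixel columns grow to the right and rows downward; lengths in m; the calibration is good to about 2 mm. A picture is of the moment at which its call begins: read the wrist's pose just before it. camera_info takes no time and is no camera call; for the wrist camera it gives the pose at the moment of the call.
- arm.close_job(): hands the job in; it is judged then, once.
The state is a dict: "clock": time; "qpos": joint angles; "joint_vel": joint speeds; "joint_efforts": joint torques, N m; "tool_pos": TCP position; "orientation": TCP orientation; "contact_force": force on the tool from outside, world axes, zero at the start; "torque": the same for the moment, N m; "finger_gap": opening from 0.0 (shut) to 1.0 (fully open); "grasp_force": force on a finger pad.
Only numpy, scipy, OpenCV 4.12 (cv2) and the standard library are available. Lean on these libraries where they do the work, as an engineer would, in place of code of your own. Each camera call takes 0.05 s, during which the arm holds its last target. There are 200 camera calls.

### The job

Put the loose aluminium bracket on the dark steel jig plate: pick it up by its upright web, feel for the jig's locating pin with the hole in its foot until the hole drops over the pin and the foot lies flat on the jig's rest buttons, and turn it so that its long edge rests against the stop post. Be gentle, never force the bracket against the jig, and leave everything else where it stands. Leave the bracket free in the jig.

Things in the scene. Friction and masses are not known exactly. Their poses are not given: they have to be found in the camera images.
- bracket: Loose aluminium bracket, 0.15 to 0.31 kg, lying flat. Foot: plate 128 x 50 x 8 mm (x -38 to +90, y -25 to +25) with one 13 mm through hole. Origin: hole centre on the underside; x along the foot to its long end, z up. To grip: an upright web across the foot at x = 45 mm, 10 mm thick (along x), 36 mm wide (y), z = 8 to 54 mm.
- bracket_edge (a point): Point on the bracket's +y long edge, at bracket x = 67, y = 25, z = 4 mm.
- bracket_web (a point): Middle of the top of the bracket's web, at bracket x = 45, y = 0, z = 54 mm.
- jig: Fixed dark steel plate 180 (x) x 90 (y) x 12 mm, origin: centre of underside. Four domed rest buttons, 2 mm proud, carry the seated foot (at z = 14). A flat round bush (29 mm) carries a rigid steel pin, 10 mm in diameter, top at z = 26 mm, the last 2.5 mm tapering to 7 mm. The pin stands 7 mm off the bush's centre, in any direction; which is not reported: feel for it.
- jig_bush (a point): Centre of the round bush, level with the plate's top: jig x = -35, y = 0, z = 12 mm. On the pin and against the stop, the bracket's x axis points along the jig's x axis (give or take 0.11 rad), its web and long end away from the bush.
- jig_stop (a point): Top centre of the round stop post, 12 mm in diameter and 24 mm high above the plate's top: jig x = 32, y = 31, z = 36 mm. The bracket's +y long edge rests against it: bracket_edge is then at jig y = 25 mm (give or take 1 mm). Nudge it low, at the foot (2 to 4 N): pushed high on the web it tips and binds.
- tape_roll: Bystander: roll of black tape, 60 mm across, 18 mm high; origin at the centre of its underside.
- solder_reel: Bystander: spool of solder with blue flanges, 56 mm across, 45 mm high; origin at the centre of its underside.
- paste_jar: Bystander: small jar with a black lid, 52 mm across, 36 mm high; origin at the centre of its underside.

How it is judged:
At the end, for the whole second after the job is handed in: The bracket lies still and flat on the rest buttons (hole underside at jig z 12.5 to 15.7 mm, tilt under 0.04 rad), the hole 3.5 to 10.5 mm from the bush's centre, so on the pin; its long edge is against the stop post (bracket_edge at jig y 22.5 to 27.5 mm; x axes within 0.16 rad) (z of bracket in the frame of jig between 0.0125 and 0.0157 m and horizontal distance between bracket and jig_bush between 0.0035 and 0.0105 m and angle between bracket's own z axis and vertical below 0.04 rad and angle between the x axis of bracket and the x axis of jig, either way round below 0.16 rad and y of bracket_edge in the frame of jig between 0.0225 and 0.0275 m and linear speed of bracket below 0.01 m/s and angular speed of bracket below 0.1 rad/s); the robot touches nothing.
It fails at once if the bracket is forced against the jig (plate, pin or stop) with more than 40 N (contact force between bracket and jig above 40 N).
It fails at once if the tape roll is moved more than 15 mm (distance of tape_roll from where it was at the start of the episode above 0.015 m).
It fails at once if the solder reel is moved more than 15 mm (distance of solder_reel from where it was at the start of the episode above 0.015 m).
It fails at once if the paste jar is moved more than 15 mm (distance of paste_jar from where it was at the start of the episode above 0.015 m).
It also fails if it takes over 72 s, if anything falls off the work surface, if the arm or the gripper's body presses on something with over 40 N, if the wrist force passes 120 N, or if a joint passes its speed limit or range.

## Working session

There is one attempt and no reset: what is moved stays moved. The work goes in short steps, Python scripts to look and compute and a tool call to move; the robot and the scene stay as the last step left them, time stands still between calls to the robot, and variables do not carry over. Pictures are saved under pics/ and viewed, at most 10 in all, crops included, and the job is handed in when it is done.

Besides the shell and the picture viewer there is one more tool, called after "Emit:" in YAML: its name, and indented under it one key for each argument. move_arm: Moves the arm, as the interface text tells. Its arguments: {"type":"object","properties":{"series":{"type":"string"},"hand":{"type":"number"}},"required":["series"]}

```bash
mkdir -p pics; python3 - <<'E'
from rig import arm, vision
import cv2,numpy as np
s=arm.get_obs(); print({k:np.round(v,3) for k,v in s.items()})
for n in("top","scene"):
    f=vision.grab_frame(n); np.save(n+".npy",f); cv2.imwrite(f"pics/{n}0.png",cv2.resize(f[:,:,::-1],(768,576),interpolation=cv2.INTER_CUBIC))
    print(vision.camera_info(n))
E
```

```text
{'clock': np.float64(0.0), 'qpos': array([ 1.237,  0.399,  0.045,  1.538, -0.019,  1.207, -0.051]), 'joint_vel': array([ 0.   , -0.   , -0.001, -0.002,  0.002,  0.001,  0.   ]), 'joint_efforts': array([-0.0000e+00, -4.7512e+01,  1.3640e+00, -2.5422e+01,  1.1000e-02,
        9.0000e-03,  0.0000e+00]), 'tool_pos': array([ 0.151, -0.632,  0.244]), 'orientation': array([-3.118e+00, -3.680e-01,  1.000e-03]), 'contact_force': array([-0.212,  1.305,  0.23 ]), 'torque': array([-0.009, -0.031,  0.001]), 'grasp_force': np.float64(0.0), 'finger_gap': np.float64(1.002)}
{'mtx': array([[359.45022048,   0.        , 261.84077197],
       [  0.        , 359.45022048, 192.73177627],
       [  0.        ,   0.        ,   1.        ]]), 'k1': -0.023587886123833023, 'T': array([[-0.00572531,  0.99548099, -0.09478828,  0.45187293],
       [-0.99996874, -0.00621638, -0.00488622,  0.160835  ],
       [-0.00545338,  0.09475734,  0.99548546,  1.01472412],
       [ 0.        ,  0.        ,  0.        ,  1.        ]])}
{'mtx': array([[442.26315099,   0.        , 259.60862257],
       [  0.        , 442.26315099, 194.80033454],
       [  0.        ,   0.        ,   1.        ]]), 'k1': -0.048464939450774736, 'T': array([[-0.7331724 ,  0.51567659, -0.44332368, -0.00193604],
       [-0.67977662, -0.53750884,  0.49898697,  0.78428518],
       [ 0.0190255 ,  0.66720455,  0.74463154,  0.97446242],
       [ 0.        ,  0.        ,  0.        ,  1.        ]])}
```

View pics/top0.png

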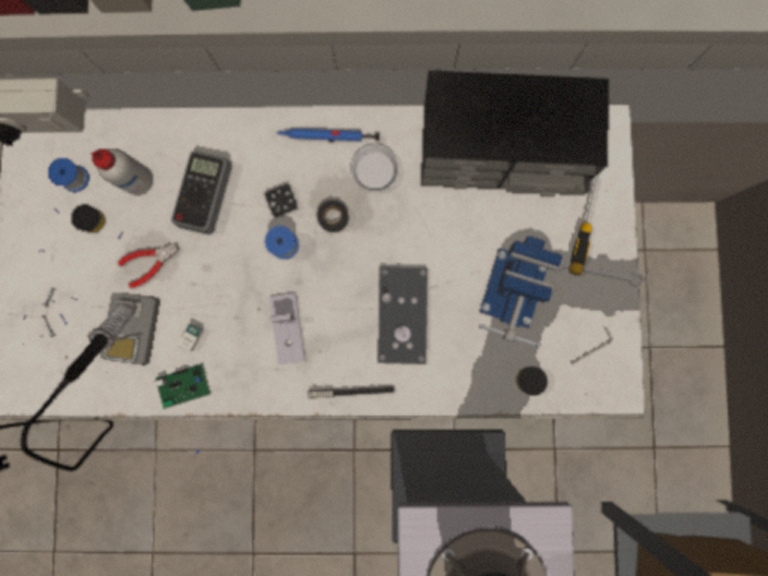

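View pics/scene0.png

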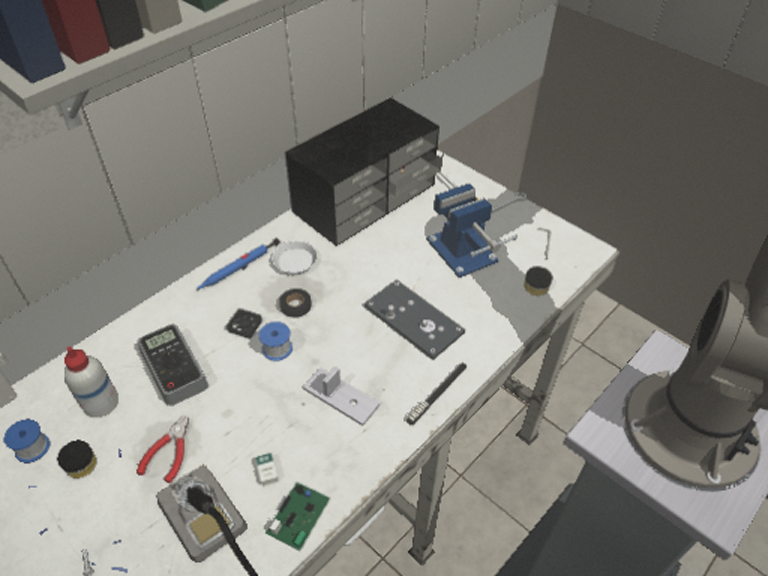

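The top view shows the jig centred at about (402,313), its bush at (402,334) and the stop post at about (386,297). The bracket has its hole at about (289,342) and its web at (284,312), so it already points roughly like the jig. The scene view agrees. I'll zoom in on that part of the top view to measure.

```bash
cat > h.py <<'E'
import numpy as np,cv2
from rig import arm,vision
from scipy.spatial.transform import Rotation as R
def ray(px,ci):
    K=ci["mtx"];p=(np.array(px,float)-[K[0,2],K[1,2]])/K[0,0]
    q=p.copy()
    for _ in range(20): q=p/(1+ci["k1"]*(q@q))
    T=ci["T"]; return T[:3,3],T[:3,:3]@np.array([q[0],-q[1],-1])
def at(px,ci,z):
    o,d=ray(px,ci); return o+d*(z-o[2])/d[2]
def proj(P,ci):
    T=ci["T"];c=T[:3,:3].T@(np.asarray(P,float)-T[:3,3]);q=np.array([c[0],-c[1]])/-c[2]
    q=q*(1+ci["k1"]*(q@q));K=ci["mtx"];return q*K[0,0]+[K[0,2],K[1,2]]
E
python3 - <<'E'
import numpy as np,cv2
f=np.load("top.npy"); c=f[160:255,170:295,::-1]
cv2.imwrite("pics/crop.png",cv2.resize(c,None,fx=6,fy=6,interpolation=cv2.INTER_CUBIC))
E
```

```text
(no output)
```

View pics/crop.png

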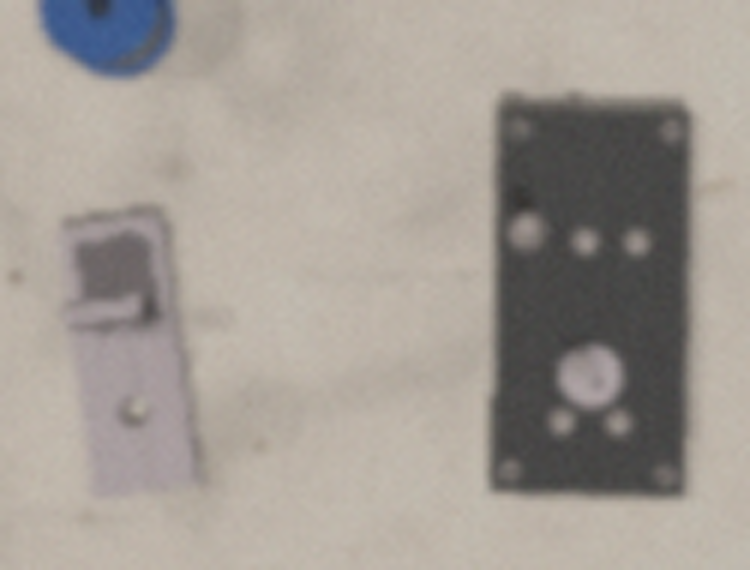

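The crop shows the jig corners at (502,103), (690,108), (685,493) and (493,490), the bush at (590,376) and the stop top at (527,230). The bracket foot's corners are at (65,218), (165,208), (200,484) and (95,492). Its hole is at (134,409) and its web top at about (105,308).

```bash
python3 - <<'E'
from h import *
ci=vision.camera_info("top")
W=lambda u,v,z:at(((u+.5)/6-.5+170,(v+.5)/6-.5+160),ci,z)
J=[W(*p,.012)[:2] for p in[(502,103),(690,108),(685,493),(493,490)]]
Jm=[(90,45),(90,-45),(-90,-45),(-90,45)]
B=[W(*p,.008)[:2] for p in[(65,218),(165,208),(200,484),(95,492),(134,409)]]
Bm=[(90,25),(90,-25),(-38,-25),(-38,25),(0,0)]
def fit(m,w):
    m=np.array(m)/1e3;w=np.array(w);a=m-m.mean(0);b=w-w.mean(0)
    th=np.arctan2((a[:,0]*b[:,1]-a[:,1]*b[:,0]).sum(),(a*b).sum());c,s=np.cos(th),np.sin(th);Rm=np.array([[c,-s],[s,c]])
    t=w.mean(0)-Rm@m.mean(0);print("th",th,"t",t,"res mm",np.round(1e3*(w-(m@Rm.T+t)),1).tolist());return Rm,t
Rj,tj=fit(Jm,J);Rb,tb=fit(Bm,B)
print("bush",W(590,376,.012),Rj@[-.035,0]+tj,"stop",W(527,230,.036),Rj@[.032,.031]+tj)
print("web",W(105,308,.054),Rb@[.045,0]+tb)
s=arm.get_obs();print(R.from_rotvec(s["orientation"]).as_matrix().round(3),s["tool_pos"])
c=vision.camera_info("wrist");print(c["mtx"].round(1),c["T"].round(3))
E
```

```text
th -0.025843321200444917 t [0.50144523 0.14789942] res mm [[0.1, -0.9], [-0.5, 0.9], [0.4, 0.7], [-0.0, -0.7]]
th 0.12219775763967737 t [0.45209243 0.36049548] res mm [[1.8, -1.0], [0.1, 1.6], [-1.5, -0.5], [1.1, -1.3], [-1.4, 1.2]]
bush [0.46479328 0.14933352 0.012     ] [0.46645691 0.14880383] stop [0.53091365 0.17780542 0.036     ] [0.5342356  0.17806217]
web [0.49568415 0.36602543 0.054     ] [0.49675687 0.3659807 ]
[[ 0.973  0.233 -0.001]
 [ 0.233 -0.973  0.002]
 [-0.    -0.002 -1.   ]] [ 0.15115457 -0.63163749  0.24438054]
[[319.3   0.  262.7]
 [  0.  319.3 193.6]
 [  0.    0.    1. ]] [[ 0.233  0.928  0.29   0.225]
 [-0.972  0.223  0.069 -0.615]
 [-0.001 -0.298  0.954  0.373]
 [ 0.     0.     0.     1.   ]]
```

```bash
cat > plan.py <<'E'
from h import *
s=arm.get_obs();p=s["tool_pos"];M=R.from_rotvec(s["orientation"]).as_matrix()
yaw=np.arctan2(M[1,0],M[0,0]);N=35;dy=-0.0416
q=p.copy();a0=np.arctan2(p[1],p[0]);r0=np.hypot(p[0],p[1]);a1=np.arctan2(.366,.497);r1=.617
for k in range(1,N+1):
    t=k/N;a=a0+(a1-a0)*t;r=r0+(r1-r0)*t-.13*np.sin(np.pi*t);z=p[2]+.08*min(1,t*4) - max(0,t-.75)*4*.13
    g=np.array([r*np.cos(a),r*np.sin(a),z]);c,si=np.cos(yaw),np.sin(yaw)
    X=np.array([[c,si,0],[si,-c,0],[0,0,-1]])
    d=np.round(X.T@(g-q)*100,1);q=q+X@d/100;yaw-=dy
    print(*d,"0 0 -0.042;",end="\n" if k%5==0 else " ")
E
python3 plan.py
```

```text
3.6 -1.4 -0.9 0 0 -0.042; 3.5 -1.4 -0.9 0 0 -0.042; 3.4 -1.4 -0.9 0 0 -0.042; 3.3 -1.4 -1.0 0 0 -0.042; 3.2 -1.5 -0.9 0 0 -0.042;
3.2 -1.4 -0.9 0 0 -0.042; 3.1 -1.5 -0.9 0 0 -0.042; 3.0 -1.4 -0.9 0 0 -0.042; 2.9 -1.3 -0.7 0 0 -0.042; 2.9 -1.4 0.0 0 0 -0.042;
2.8 -1.3 0.0 0 0 -0.042; 2.8 -1.2 0.0 0 0 -0.042; 2.7 -1.2 0.0 0 0 -0.042; 2.8 -1.1 0.0 0 0 -0.042; 2.7 -1.1 0.0 0 0 -0.042;
2.7 -1.0 0.0 0 0 -0.042; 2.6 -0.9 0.0 0 0 -0.042; 2.7 -0.9 0.0 0 0 -0.042; 2.8 -0.8 0.0 0 0 -0.042; 2.7 -0.7 0.0 0 0 -0.042;
2.8 -0.7 0.0 0 0 -0.042; 2.8 -0.7 0.0 0 0 -0.042; 2.8 -0.6 0.0 0 0 -0.042; 2.9 -0.5 0.0 0 0 -0.042; 3.0 -0.6 0.0 0 0 -0.042;
3.0 -0.5 0.0 0 0 -0.042; 3.0 -0.5 1.1 0 0 -0.042; 3.1 -0.5 1.5 0 0 -0.042; 3.2 -0.6 1.5 0 0 -0.042; 3.3 -0.5 1.5 0 0 -0.042;
3.3 -0.6 1.5 0 0 -0.042; 3.3 -0.6 1.4 0 0 -0.042; 3.5 -0.7 1.5 0 0 -0.042; 3.4 -0.7 1.5 0 0 -0.042; 3.5 -0.8 1.5 0 0 -0.042;
```

Emit:
move_arm:
  series: "3.6 -1.4 -0.9 0 0 -0.042; 3.5 -1.4 -0.9 0 0 -0.042; 3.4 -1.4 -0.9 0 0 -0.042; 3.3 -1.4 -1.0 0 0 -0.042; 3.2 -1.5 -0.9 0 0 -0.042"
  hand: 0

```text
clock: 0.52
tool_pos: [0.2918, -0.5106, 0.2913]
orientation: [-3.063, -0.697, -0.0]
contact_force: [0.1, -0.4, -0.1]
finger_gap: 1.001
grasp_force: 0.0
```

Emit:
move_arm:
  series: "3.2 -1.4 -0.9 0 0 -0.042; 3.1 -1.5 -0.9 0 0 -0.042; 3.0 -1.4 -0.9 0 0 -0.042; 2.9 -1.3 -0.7 0 0 -0.042; 2.9 -1.4 0 0 0 -0.042"

```text
clock: 0.93
tool_pos: [0.3868, -0.3749, 0.3266]
orientation: [2.971, 1.013, 0.002]
contact_force: [0.3, 0.7, -0.7]
finger_gap: 0.996
grasp_force: 0.0
```

Emit:
move_arm:
  series: "2.8 -1.3 0 0 0 -0.042; 2.8 -1.2 0 0 0 -0.042; 2.7 -1.2 0 0 0 -0.042; 2.8 -1.1 0 0 0 -0.042; 2.7 -1.1 0 0 0 -0.042"

```text
clock: 1.35
tool_pos: [0.4481, -0.2379, 0.3249]
orientation: [-2.85, -1.32, 0.0]
contact_force: [0.3, -0.2, 0.1]
finger_gap: 0.997
grasp_force: 0.0
```

Emit:
move_arm:
  series: "2.7 -1.0 0 0 0 -0.042; 2.6 -0.9 0 0 0 -0.042; 2.7 -0.9 0 0 0 -0.042; 2.8 -0.8 0 0 0 -0.042; 2.7 -0.7 0 0 0 -0.042"

```text
clock: 1.77
tool_pos: [0.4914, -0.1032, 0.325]
orientation: [-2.697, -1.611, 0.001]
contact_force: [0.2, 0.2, -0.9]
finger_gap: 0.999
grasp_force: 0.0
```

Emit:
move_arm:
  series: "2.8 -0.7 0 0 0 -0.042; 2.8 -0.7 0 0 0 -0.042; 2.8 -0.6 0 0 0 -0.042; 2.9 -0.5 0 0 0 -0.042; 3.0 -0.6 0 0 0 -0.042"

```text
clock: 2.18
tool_pos: [0.5201, 0.0396, 0.3249]
orientation: [2.514, 1.884, -0.001]
contact_force: [-0.6, 1.2, -0.2]
finger_gap: 1.0
grasp_force: 0.0
```

Emit:
move_arm:
  series: "3.0 -0.5 0 0 0 -0.042; 3.0 -0.5 1.1 0 0 -0.042; 3.1 -0.5 1.5 0 0 -0.042; 3.2 -0.6 1.5 0 0 -0.042; 3.3 -0.5 1.5 0 0 -0.042"

```text
clock: 2.6
tool_pos: [0.5254, 0.1974, 0.2683]
orientation: [2.303, 2.136, -0.001]
contact_force: [0.9, -0.4, 0.0]
finger_gap: 1.002
grasp_force: 0.0
```

```bash
python3 - <<'E'
from h import *
s=arm.get_obs();p=s["tool_pos"];M=R.from_rotvec(s["orientation"]).as_matrix();print(p,M.round(3))
ci=vision.camera_info("wrist");f=vision.grab_frame("wrist");np.savez("w1.npz",f=f,**ci);cv2.imwrite("pics/w1.png",cv2.resize(f[:,:,::-1],(768,576)))
for P in [(.4665,.1488,.012),(.534,.178,.036),(.452,.3605,.008),(.4968,.366,.054)]: print(proj(P,ci)*1.5)
E
```

```text
[0.52544097 0.19737553 0.26834698] [[ 0.075  0.997 -0.   ]
 [ 0.997 -0.075 -0.001]
 [-0.001  0.    -1.   ]]
[329.40152195 298.93518232]
[407.31118663 267.06688877]
[280.69581602  30.99195046]
[3.31533221e+02 1.06412268e-01]
```

View pics/w1.png

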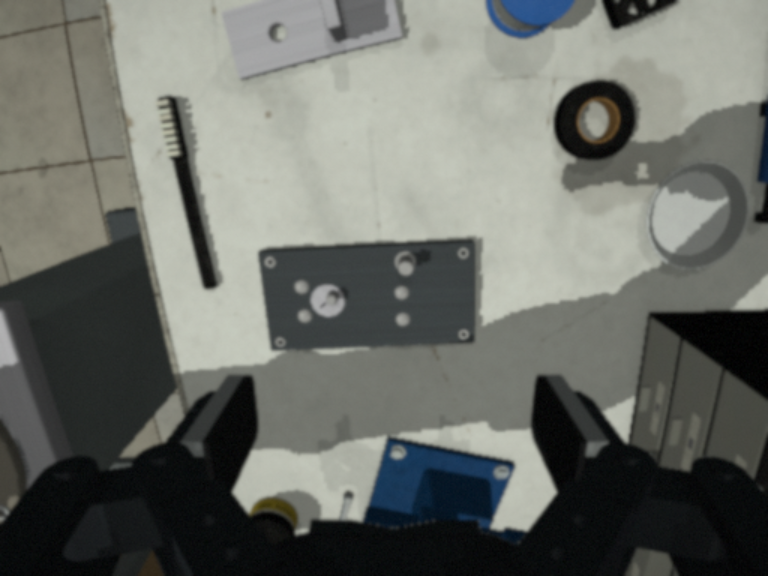

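The wrist view agrees with the measurements: the bush is at (328,300), the stop top at about (405,260) and the bracket hole at (278,32). I'll enlarge the bush to look for the pin.

```bash
python3 - <<'E'
from h import *
d=np.load("w1.npz");c=d["f"][155:240,170:290,::-1]
cv2.imwrite("pics/w1c.png",cv2.resize(c,None,fx=6,fy=6,interpolation=cv2.INTER_CUBIC))
E
```

```text
(no output)
```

View pics/w1c.png

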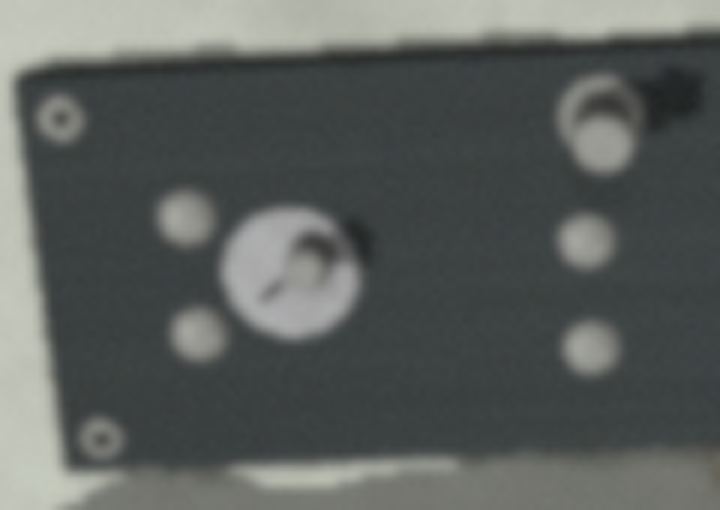

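The pin top shows at about (307,268), the bush centre at (291,273) and the stop top at (604,143) in the crop.

```bash
python3 - <<'E'
from h import *
d=np.load("w1.npz");ci={k:d[k] for k in("mtx","k1","T")}
W=lambda u,v,z:at(((u+.5)/6-.5+170,(v+.5)/6-.5+155),ci,z)
b=W(291,273,.012);print("bush",b)
for u,v in((307,268),):
    q=W(u,v,.026);print("pin",q,q-b)
print("stop",W(604,143,.036))
c=[W(61,119,.012),W(100,438,.012)];print(c)
W2=lambda u,v,z:at((u/1.5,v/1.5),ci,z)
print("hole",W2(278,32,.008))
P=[W2(u,v,.008) for u,v in((402,40),(242,79),(222,12))];print(P,P[0]-P[1],P[2]-P[1])
E
```

```text
bush [0.46444383 0.14788414 0.012     ]
pin [0.47025876 0.15324301 0.026     ] [0.00581493 0.00535886 0.014     ]
stop [0.53246822 0.17766362 0.036     ]
[array([0.42037714, 0.18496786, 0.012     ]), array([0.41800242, 0.11303908, 0.012     ])]
hole [0.44988164 0.35999005 0.008     ]
[array([0.54210389, 0.34634638, 0.008     ]), array([0.41792881, 0.32908744, 0.008     ]), array([0.40917723, 0.37873496, 0.008     ])] [0.12417508 0.01725894 0.        ] [-0.00875158  0.04964753  0.        ]
```

Emit:
move_arm:
  series: "3.3 -0.6 0 0 0 -0.042; 3.3 -0.6 0 0 0 -0.042; 3.5 -0.7 0 0 0 -0.042; 3.4 -0.7 0 0 0 -0.042; 3.0 -0.8 0 0 0 -0.024"

```text
clock: 3.07
tool_pos: [0.49, 0.3624, 0.2688]
orientation: [-2.086, -2.348, 0.001]
contact_force: [0.1, 0.0, -0.4]
finger_gap: 1.002
grasp_force: 0.0
```

Emit:
move_arm:
  series: "0 0 1 0 0 0; 0 0 2 0 0 0; 0 0 2 0 0 0; 0 0 1 0 0 0; 0 0 0 0 0 0"

```text
clock: 3.48
tool_pos: [0.4895, 0.3587, 0.2063]
orientation: [-2.089, -2.345, 0.009]
contact_force: [0.3, -0.9, 0.1]
finger_gap: 1.004
grasp_force: 0.0
```

```bash
python3 - <<'E'
from h import *
s=arm.get_obs();p=s["tool_pos"];M=R.from_rotvec(s["orientation"]).as_matrix();print(p,M.round(3))
ci=vision.camera_info("wrist");f=vision.grab_frame("wrist");np.savez("w2.npz",f=f,**ci);cv2.imwrite("pics/w2.png",cv2.resize(f[:,:,::-1],(768,576)))
E
```

```text
[0.48946883 0.35871914 0.20625551] [[-0.115  0.993 -0.005]
 [ 0.993  0.115 -0.004]
 [-0.003 -0.005 -1.   ]]
```

View pics/w2.png

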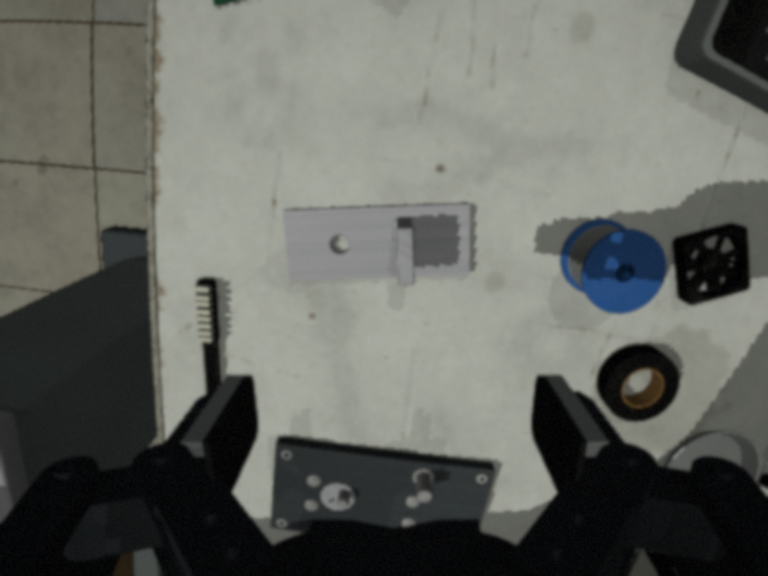

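The bracket's foot corners are at (286,209), (470,204), (473,273) and (290,284), its hole at (340,243) and its web top at about (405,256). The pin is at about (347,496), and the bush at (337,496).

```bash
python3 - <<'E'
from h import *
d=np.load("w2.npz");ci={k:d[k] for k in("mtx","k1","T")}
W=lambda u,v,z:at((u/1.5,v/1.5),ci,z)
Bm=np.array([(-38,25),(90,25),(90,-25),(-38,-25),(0,0)])/1e3
B=np.array([W(*p,.008)[:2] for p in((286,209),(470,204),(473,273),(290,284),(340,243))])
a=Bm-Bm.mean(0);b=B-B.mean(0);th=np.arctan2((a[:,0]*b[:,1]-a[:,1]*b[:,0]).sum(),(a*b).sum());c,s=np.cos(th),np.sin(th);Rm=np.array([[c,-s],[s,c]]);t=B.mean(0)-Rm@Bm.mean(0)
print(th,t,"web",Rm@[.045,0]+t,W(405,256,.054),np.round(1e3*(B-(Bm@Rm.T+t)),1).tolist())
bu=W(337,496,.012);print("bush",bu,"pin",W(347,495,.026))
p=arm.get_obs();M=R.from_rotvec(p["orientation"]).as_matrix();print(p["tool_pos"],M.round(4))
print("yaw err world",th-np.arctan2(M[1,1],M[0,1]))
g=np.r_[Rm@[.045,0]+t,.034];print("tool shift cm",100*M.T@(g-p["tool_pos"]))
E
```

```text
0.15949342697143576 [0.45105626 0.36029785] web [0.49548511 0.36744467] [0.49377449 0.36799704 0.054     ] [[1.4, 1.6], [-0.7, -0.8], [1.3, 0.8], [-0.9, -2.3], [-1.2, 0.8]]
bush [0.46463886 0.1478949  0.012     ] pin [0.47322337 0.16237467 0.026     ]
[0.49021021 0.35960842 0.20805747] [[-0.1153  0.9933 -0.0022]
 [ 0.9933  0.1153 -0.0018]
 [-0.0016 -0.0024 -1.    ]]
yaw err world 0.0439653437692501
tool shift cm [ 0.74505855  0.65649897 17.40305211]
```

Emit:
move_arm:
  series: "0.3 0.3 2 0 0 -0.025; 0.3 0.3 2.5 0 0 0; 0.1 0 2.5 0 0 0; 0 0 2 0 0 0; 0 0 1 0 0 0"

```text
clock: 3.95
tool_pos: [0.4954, 0.3676, 0.1079]
orientation: [-2.06, -2.372, 0.003]
contact_force: [0.0, 1.0, -0.5]
finger_gap: 1.006
grasp_force: 0.0
```

```bash
python3 - <<'E'
from h import *
f=vision.grab_frame("wrist");cv2.imwrite("pics/w3.png",cv2.resize(f[:,:,::-1],(768,576)))
p=arm.get_obs();M=R.from_rotvec(p["orientation"]).as_matrix();print(p["tool_pos"],M.round(4))
E
```

```text
[0.49493728 0.367114   0.1068634 ] [[-0.1401  0.9901 -0.0029]
 [ 0.9901  0.1401 -0.0023]
 [-0.0019 -0.0032 -1.    ]]
```

View pics/w3.png

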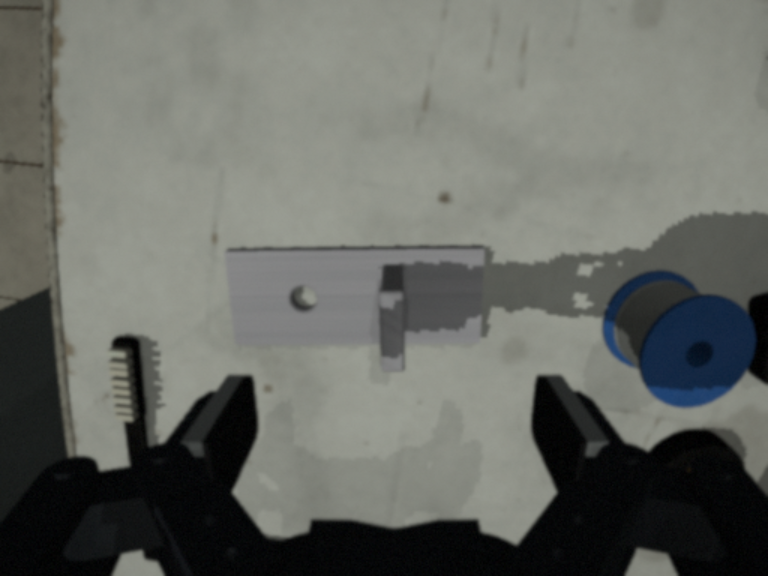

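The web top, at about (392,330), sits midway between the fingers and is well aligned, and the reel is clear. Next I descend and grip.

Emit:
move_arm:
  series: "0 0 2 0 0 0; 0 0 2 0 0 0; 0 0 1.6 0 0 0; 0 0 1.0 0 0 0; 0 0 0.7 0 0 0"

```text
clock: 4.42
tool_pos: [0.4963, 0.3686, 0.0366]
orientation: [2.06, 2.372, 0.001]
contact_force: [0.6, -0.3, 0.7]
finger_gap: 1.002
grasp_force: 0.0
```

Emit:
move_arm:
  series: "0 0 0 0 0 0; 0 0 0 0 0 0; 0 0 0 0 0 0; 0 0 0 0 0 0; 0 0 0 0 0 0"
  hand: 1

```text
clock: 4.83
tool_pos: [0.4961, 0.3688, 0.0372]
orientation: [2.059, 2.372, 0.002]
contact_force: [0.6, -0.2, 0.7]
finger_gap: 0.293
grasp_force: 0.0
```

Emit:
move_arm:
  series: "0 0 0 0 0 0; 0 0 0 0 0 0; 0 0 0 0 0 0; 0 0 0 0 0 0; 0 0 0 0 0 0"

```text
clock: 5.25
tool_pos: [0.4959, 0.3688, 0.0369]
orientation: [2.059, 2.372, 0.001]
contact_force: [-1.0, 0.7, 6.5]
finger_gap: 0.106
grasp_force: 59.7
```

Emit:
move_arm:
  series: "0 0 -0.5 0 0 0; 0 0 -1 0 0 0; 0 0 -2 0 0 0; 0 0 -2.5 0 0 0; 0 0 -2 0 0 0"

```text
clock: 5.67
tool_pos: [0.4954, 0.3683, 0.1176]
orientation: [-2.059, -2.373, 0.0]
contact_force: [0.7, 1.1, -1.6]
finger_gap: 0.107
grasp_force: 58.7
```

Emit:
move_arm:
  series: "-1 0 0 0 0 0.03; -2 0 0 0 0 0.05; -2.5 0 0 0 0 0.05; -2.5 0 0 0 0 0.05; -2 0 0 0 0 0.05"

```text
clock: 6.08
tool_pos: [0.4999, 0.265, 0.1151]
orientation: [2.323, 2.114, -0.005]
contact_force: [0.4, -1.0, -1.9]
finger_gap: 0.106
grasp_force: 58.6
```

```bash
python3 - <<'E'
from h import *
p=arm.get_obs();ci=vision.camera_info("wrist");f=vision.grab_frame("wrist")
M=R.from_rotvec(p["orientation"]).as_matrix();t=p["tool_pos"];np.savez("w4.npz",f=f,t=t,M=M,**ci)
cv2.imwrite("pics/w4.png",cv2.resize(f[:,:,::-1],(768,576),interpolation=cv2.INTER_CUBIC))
print(t,M.round(3),p["finger_gap"],p["contact_force"],p["torque"])
for b in((0,0,8),(45,0,54),(-38,25,8),(90,25,8)):
    x=np.array([b[1],b[0]-45,37-b[2]])/1e3   # tool x=bracket y, tool y=bracket x
    print(b,proj(t+M@x,ci)*1.5)
print(proj((.47,.153,.026),ci)*1.5)
E
```

```text
[0.49994379 0.26495684 0.1150775 ] [[ 0.094  0.996 -0.002]
 [ 0.996 -0.094 -0.003]
 [-0.003 -0.001 -1.   ]] 0.10568667261393101 [ 0.36965826 -1.00589717 -1.87254915] [-0.04554245 -0.03283357 -0.00498072]
(0, 0, 8) [270.75220838 358.37755219]
(45, 0, 54) [394.56664994 432.25116432]
(-38, 25, 8) [159.65552371 292.71739097]
(90, 25, 8) [524.11987792 293.09024217]
[360.17798569 495.91956317]
```

View pics/w4.png

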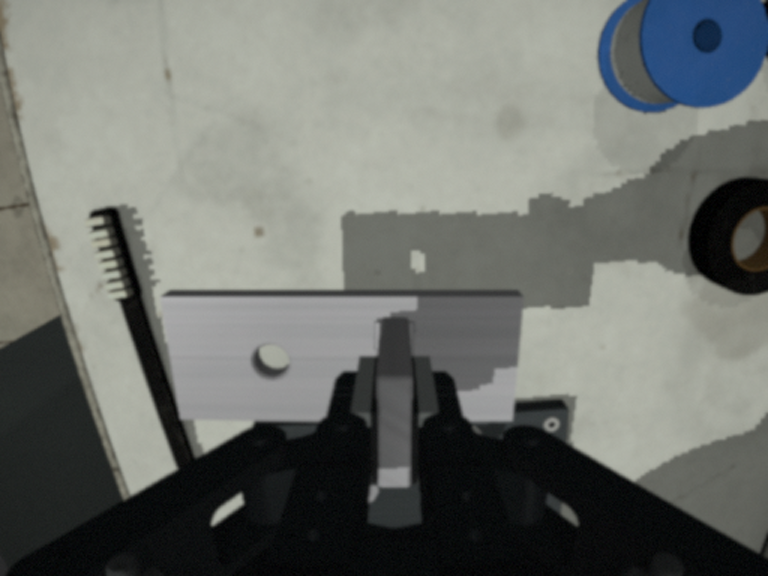

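The bracket sits centred in the grip: foot corners at (165,295) and (522,295) and the hole at (272,358), all within a few pixels of prediction. Next I hover over the pin estimate.

Emit:
move_arm:
  series: "-2.5 0.5 0 0 0 0.015; -3 0.6 0 0 0 0.015; -3 0.7 0 0 0 0.015; -2 0.5 0.5 0 0 0; -1 0.2 1 0 0 0"

```text
clock: 6.55
tool_pos: [0.5129, 0.1469, 0.1009]
orientation: [2.369, 2.059, -0.002]
contact_force: [0.1, -0.7, -1.9]
finger_gap: 0.103
grasp_force: 58.7
```

Emit:
move_arm:
  series: "0 0 1 0 0 0; 0 0 0.5 0 0 0; 0 0 0 0 0 0; 0 0 0 0 0 0; 0 0 0 0 0 0"

```text
clock: 6.97
tool_pos: [0.512, 0.1537, 0.0864]
orientation: [-2.362, -2.071, -0.001]
contact_force: [-0.3, 1.2, -1.8]
finger_gap: 0.11
grasp_force: 58.5
```

```bash
cat > st.py <<'E'
from h import *
import sys
pin=np.array([float(sys.argv[1]),float(sys.argv[2])]) if len(sys.argv)>2 else np.array([.470,.153])
p=arm.get_obs();M=R.from_rotvec(p["orientation"]).as_matrix();t=p["tool_pos"]
h=t+M@np.array([0,-.045,.037])
print("t",t.round(4),"yaw",np.arctan2(M[1,1],M[0,1]).round(4),"tz",M[:,2].round(4),"hole",h.round(4),"F",p["contact_force"].round(1),"T",p["torque"].round(2))
print("hole->pin, tool mm",(1e3*M.T@np.r_[pin-h[:2],0]).round(2))
Rj=np.array([[np.cos(-.026),-np.sin(-.026)],[np.sin(-.026),np.cos(-.026)]])
print("hole rel bush, jig mm",(1e3*Rj.T@(h[:2]-[.465,.1485])).round(1))
E
python3 st.py
```

```text
t [0.512  0.1537 0.0864] yaw -0.1311 tz [ 2.0e-04  1.2e-03 -1.0e+00] hole [0.4674 0.1596 0.0494] F [-0.3  1.2 -1.8] T [ 0.    0.   -0.03]
hole->pin, tool mm [-6.21  3.42 -0.01]
hole rel bush, jig mm [ 2.1 11.2]
```

Emit:
move_arm:
  series: "-0.3 0.2 0 0 0 0; -0.3 0.15 0 0 0 0; 0 0 0 0 0 0.01; 0 0 0.5 0 0 0; 0 0 0.5 0 0 0"

```text
clock: 7.38
tool_pos: [0.5152, 0.1452, 0.0763]
orientation: [2.375, 2.055, 0.001]
contact_force: [0.4, -0.0, -2.6]
finger_gap: 0.11
grasp_force: 58.6
```

Emit:
move_arm:
  series: "0 0 0 0 0 0; 0 0 0 0 0 0; 0 0 0 0 0 0; 0 0 0 0 0 0; 0 0 0 0 0 0"

```text
clock: 7.8
tool_pos: [0.515, 0.1453, 0.0764]
orientation: [2.375, 2.056, 0.0]
contact_force: [-0.1, 0.8, -2.0]
finger_gap: 0.108
grasp_force: 58.5
```

```bash
python3 st.py
```

```text
t [0.515  0.1453 0.0764] yaw -0.1439 tz [ 3.e-04 -0.e+00 -1.e+00] hole [0.4704 0.1517 0.0394] F [-0.1  0.8 -2. ] T [0.05 0.01 0.  ]
hole->pin, tool mm [ 1.22 -0.61 -0.  ]
hole rel bush, jig mm [5.3 3.3]
```

Emit:
move_arm:
  series: "0.12 -0.05 0.3 0 0 0; 0 0 0.3 0 0 0; 0 0 0.3 0 0 0; 0 0 0.15 0 0 0; 0 0 0.1 0 0 0"

```text
clock: 8.22
tool_pos: [0.5142, 0.1463, 0.0643]
orientation: [-2.375, -2.056, 0.001]
contact_force: [0.9, -0.7, -0.7]
finger_gap: 0.106
grasp_force: 58.5
```

Emit:
move_arm:
  series: "0 0 0.1 0 0 0; 0 0 0.1 0 0 0; 0 0 0.05 0 0 0; 0 0 0.05 0 0 0; 0 0 0 0 0 0"

```text
clock: 8.63
tool_pos: [0.5145, 0.1464, 0.0617]
orientation: [2.375, 2.056, -0.0]
contact_force: [-0.2, 0.3, -2.5]
finger_gap: 0.105
grasp_force: 58.5
```

```bash
python3 st.py
```

```text
t [0.5145 0.1464 0.0617] yaw -0.144 tz [-0.e+00 -1.e-04 -1.e+00] hole [0.47   0.1528 0.0247] F [-0.2  0.3 -2.5] T [-0.01 -0.06  0.08]
hole->pin, tool mm [ 0.16  0.   -0.  ]
hole rel bush, jig mm [4.9 4.5]
```

Emit:
move_arm:
  series: "0 0 0.05 0 0 0; 0 0 0.05 0 0 0; 0 0 0.05 0 0 0; 0 0 0 0 0 0; 0 0 0 0 0 0"

```text
clock: 9.05
tool_pos: [0.5145, 0.1464, 0.0602]
orientation: [2.375, 2.056, -0.0]
contact_force: [0.5, -0.4, -1.4]
finger_gap: 0.108
grasp_force: 58.5
```

```bash
python3 st.py
```

```text
t [0.5145 0.1464 0.0602] yaw -0.1439 tz [-1.e-04 -1.e-04 -1.e+00] hole [0.47   0.1529 0.0232] F [ 0.5 -0.4 -1.4] T [0.02 0.02 0.  ]
hole->pin, tool mm [ 0.15  0.02 -0.  ]
hole rel bush, jig mm [4.8 4.5]
```

Emit:
move_arm:
  series: "0 0 0.05 0 0 0; 0 0 0.05 0 0 0; 0 0 0.05 0 0 0; 0 0 0 0 0 0; 0 0 0 0 0 0"

```text
clock: 9.47
tool_pos: [0.5145, 0.1464, 0.0587]
orientation: [2.375, 2.056, -0.0]
contact_force: [-0.2, -0.4, -1.4]
finger_gap: 0.107
grasp_force: 58.5
```

```bash
python3 st.py
```

```text
t [0.5145 0.1464 0.0587] yaw -0.144 tz [-1.e-04 -1.e-04 -1.e+00] hole [0.4699 0.1528 0.0217] F [-0.2 -0.4 -1.4] T [-0.06 -0.06  0.04]
hole->pin, tool mm [ 0.16  0.03 -0.  ]
hole rel bush, jig mm [4.8 4.5]
```

Emit:
move_arm:
  series: "0 0 0.05 0 0 0; 0 0 0.05 0 0 0; 0 0 0.05 0 0 0; 0 0 0.05 0 0 0; 0 0 0 0 0 0"

```text
clock: 9.88
tool_pos: [0.5144, 0.1464, 0.0566]
orientation: [2.375, 2.056, -0.0]
contact_force: [0.1, -0.4, -1.1]
finger_gap: 0.105
grasp_force: 58.5
```

Emit:
move_arm:
  series: "0 0 0.05 0 0 0; 0 0 0.05 0 0 0; 0 0 0.05 0 0 0; 0 0 0 0 0 0; 0 0 0 0 0 0"

```text
clock: 10.3
tool_pos: [0.5145, 0.1464, 0.0552]
orientation: [2.375, 2.056, -0.0]
contact_force: [0.6, 0.3, -1.3]
finger_gap: 0.107
grasp_force: 58.5
```

```bash
python3 st.py
```

```text
t [0.5145 0.1464 0.0552] yaw -0.1439 tz [-1.e-04 -2.e-04 -1.e+00] hole [0.4699 0.1528 0.0182] F [ 0.6  0.3 -1.3] T [ 0.   -0.03  0.07]
hole->pin, tool mm [ 0.16  0.03 -0.  ]
hole rel bush, jig mm [4.8 4.5]
```

Emit:
move_arm:
  series: "0 0 0.05 0 0 0; 0 0 0.05 0 0 0; 0 0 0.05 0 0 0; 0 0 0 0 0 0; 0 0 0 0 0 0"

```text
clock: 10.72
tool_pos: [0.5145, 0.1464, 0.0537]
orientation: [2.375, 2.056, -0.0]
contact_force: [-0.6, 0.3, -1.9]
finger_gap: 0.109
grasp_force: 58.5
```

Emit:
move_arm:
  series: "0 0 0.05 0 0 0; 0 0 0.05 0 0 0; 0 0 0.05 0 0 0; 0 0 0 0 0 0; 0 0 0 0 0 0"

```text
clock: 11.13
tool_pos: [0.5145, 0.1464, 0.0522]
orientation: [2.375, 2.056, -0.0]
contact_force: [0.4, 0.2, -1.5]
finger_gap: 0.104
grasp_force: 58.5
```

```bash
python3 st.py
```

```text
t [0.5145 0.1464 0.0522] yaw -0.1439 tz [-1.e-04 -2.e-04 -1.e+00] hole [0.4699 0.1528 0.0152] F [ 0.4  0.2 -1.5] T [ 0.04 -0.04  0.03]
hole->pin, tool mm [ 0.17  0.04 -0.  ]
hole rel bush, jig mm [4.8 4.5]
```

Emit:
move_arm:
  series: "0 0 0.03 0 0 0; 0 0 0.03 0 0 0; 0 0 0.03 0 0 0; 0 0 0 0 0 0; 0 0 0 0 0 0"

```text
clock: 11.55
tool_pos: [0.5145, 0.1464, 0.0513]
orientation: [2.375, 2.056, -0.0]
contact_force: [0.1, -0.4, -2.1]
finger_gap: 0.107
grasp_force: 58.5
```

Emit:
move_arm:
  series: "0 0 0.03 0 0 0; 0 0 0 0 0 0; 0 0 0 0 0 0; 0 0 0 0 0 0; 0 0 0 0 0 0"

```text
clock: 11.97
tool_pos: [0.5145, 0.1464, 0.0511]
orientation: [2.375, 2.056, -0.0]
contact_force: [0.8, 0.2, -2.7]
finger_gap: 0.107
grasp_force: 58.5
```

```bash
python3 st.py
```

```text
t [0.5145 0.1464 0.0511] yaw -0.1439 tz [ 0.e+00 -1.e-04 -1.e+00] hole [0.47   0.1529 0.0141] F [ 0.8  0.2 -2.7] T [-0.01  0.03 -0.07]
hole->pin, tool mm [ 0.12 -0.02 -0.  ]
hole rel bush, jig mm [4.9 4.5]
```

Emit:
move_arm:
  series: "0 0 0.03 0 0 0; 0 0 0 0 0 0; 0 0 0 0 0 0; 0 0 0 0 0 0; 0 0 0 0 0 0"

```text
clock: 12.38
tool_pos: [0.5146, 0.1464, 0.0508]
orientation: [2.375, 2.056, 0.0]
contact_force: [-0.4, -0.2, -0.8]
finger_gap: 0.105
grasp_force: 58.8
```

Emit:
move_arm:
  series: "0 0 0.03 0 0 0; 0 0 0 0 0 0; 0 0 0 0 0 0; 0 0 0 0 0 0; 0 0 0 0 0 0"

```text
clock: 12.8
tool_pos: [0.5146, 0.1465, 0.0507]
orientation: [2.375, 2.056, 0.0]
contact_force: [-1.0, -0.5, 3.5]
finger_gap: 0.105
grasp_force: 59.3
```

Emit:
move_arm:
  series: "0 0 -0.03 0 0 0; 0.045 0 0 0 0 -0.01; 0.045 0 0 0 0 -0.01; 0 0 0 0 0 0; 0 0 0 0 0 0"

```text
clock: 13.22
tool_pos: [0.5147, 0.1472, 0.0507]
orientation: [2.354, 2.08, -0.0]
contact_force: [-1.4, -1.4, 1.2]
finger_gap: 0.102
grasp_force: 59.1
```

Emit:
move_arm:
  series: "0.025 0 0 0 0 -0.005; 0 0 0 0 0 0; 0 0 0 0 0 0; 0 0 0 0 0 0; 0 0 0 0 0 0"

```text
clock: 13.63
tool_pos: [0.5148, 0.1475, 0.0508]
orientation: [2.349, 2.085, 0.0]
contact_force: [-0.2, -1.2, 0.4]
finger_gap: 0.105
grasp_force: 59.0
```

```bash
python3 st.py
```

```text
t [0.5148 0.1475 0.0508] yaw -0.1189 tz [ 2.e-04 -2.e-04 -1.e+00] hole [0.4701 0.1528 0.0138] F [-0.2 -1.2  0.4] T [-0.22 -0.02  0.03]
hole->pin, tool mm [ 0.16 -0.1  -0.  ]
hole rel bush, jig mm [5.  4.5]
```

Emit:
move_arm:
  series: "0.025 0 0 0 0 -0.005; 0 0 0 0 0 0; 0 0 0 0 0 0; 0 0 0 0 0 0; 0 0 0 0 0 0"

```text
clock: 14.05
tool_pos: [0.5147, 0.1478, 0.0507]
orientation: [2.344, 2.091, -0.0]
contact_force: [0.5, -1.6, 1.2]
finger_gap: 0.108
grasp_force: 59.0
```

Emit:
move_arm:
  series: "0.025 0 0 0 0 -0.005; 0 0 0 0 0 0; 0 0 0 0 0 0; 0 0 0 0 0 0; 0 0 0 0 0 0"

```text
clock: 14.47
tool_pos: [0.5147, 0.1481, 0.0508]
orientation: [2.339, 2.097, -0.0]
contact_force: [-0.5, -0.5, 0.5]
finger_gap: 0.103
grasp_force: 59.0
```

```bash
python3 st.py
```

```text
t [0.5147 0.1481 0.0508] yaw -0.1089 tz [-0.e+00 -1.e-04 -1.e+00] hole [0.47   0.153  0.0138] F [-0.5 -0.5  0.5] T [-0.16  0.02  0.01]
hole->pin, tool mm [ 0.05  0.01 -0.  ]
hole rel bush, jig mm [4.9 4.6]
```

No stop contact so far, so I'll continue in small steps.

Emit:
move_arm:
  series: "0.025 0 0 0 0 -0.005; 0 0 0 0 0 0; 0 0 0 0 0 0; 0 0 0 0 0 0; 0 0 0 0 0 0"

```text
clock: 14.88
tool_pos: [0.5148, 0.1483, 0.0508]
orientation: [2.334, 2.103, -0.0]
contact_force: [-0.1, -0.3, 0.2]
finger_gap: 0.109
grasp_force: 59.0
```

Emit:
move_arm:
  series: "0.025 0 0 0 0 -0.005; 0 0 0 0 0 0; 0 0 0 0 0 0; 0 0 0 0 0 0; 0 0 0 0 0 0"

```text
clock: 15.3
tool_pos: [0.5147, 0.1486, 0.0508]
orientation: [2.329, 2.109, -0.0]
contact_force: [0.6, -1.3, 0.3]
finger_gap: 0.109
grasp_force: 59.0
```

```bash
python3 st.py
```

```text
t [0.5147 0.1486 0.0508] yaw -0.0989 tz [-1.e-04 -1.e-04 -1.e+00] hole [0.47   0.153  0.0138] F [ 0.6 -1.3  0.3] T [-0.14  0.07  0.06]
hole->pin, tool mm [ 0.01  0.04 -0.  ]
hole rel bush, jig mm [4.8 4.6]
```

Emit:
move_arm:
  series: "0.025 0 0 0 0 -0.005; 0 0 0 0 0 0; 0 0 0 0 0 0; 0 0 0 0 0 0; 0 0 0 0 0 0"

```text
clock: 15.72
tool_pos: [0.5148, 0.1488, 0.0508]
orientation: [2.323, 2.115, -0.0]
contact_force: [-0.5, -1.1, 0.5]
finger_gap: 0.11
grasp_force: 59.0
```

Emit:
move_arm:
  series: "0.025 0 0 0 0 -0.005; 0 0 0 0 0 0; 0 0 0 0 0 0; 0 0 0 0 0 0; 0 0 0 0 0 0"

```text
clock: 16.13
tool_pos: [0.5148, 0.149, 0.0508]
orientation: [2.318, 2.12, -0.0]
contact_force: [-0.6, 0.2, 0.5]
finger_gap: 0.107
grasp_force: 59.0
```

```bash
python3 st.py
```

```text
t [0.5148 0.149  0.0508] yaw -0.0889 tz [-0.e+00 -2.e-04 -1.e+00] hole [0.47   0.153  0.0138] F [-0.6  0.2  0.5] T [-0.21  0.07 -0.04]
hole->pin, tool mm [ 0.04  0.01 -0.  ]
hole rel bush, jig mm [4.9 4.6]
```

Emit:
move_arm:
  series: "0.025 0 0 0 0 -0.005; 0 0 0 0 0 0; 0 0 0 0 0 0; 0 0 0 0 0 0; 0 0 0 0 0 0"

```text
clock: 16.55
tool_pos: [0.5149, 0.149, 0.0507]
orientation: [2.313, 2.126, -0.001]
contact_force: [-1.5, -0.9, 0.6]
finger_gap: 0.108
grasp_force: 59.0
```

Emit:
move_arm:
  series: "0.025 0 0 0 0 -0.005; 0 0 0 0 0 0; 0 0 0 0 0 0; 0 0 0 0 0 0; 0 0 0 0 0 0"

```text
clock: 16.97
tool_pos: [0.515, 0.1491, 0.0508]
orientation: [2.307, 2.131, -0.001]
contact_force: [0.3, -3.7, 1.4]
finger_gap: 0.108
grasp_force: 59.1
```

```bash
python3 st.py
```

```text
t [0.515  0.1491 0.0508] yaw -0.0792 tz [ 0.e+00 -8.e-04 -1.e+00] hole [0.4701 0.1526 0.0138] F [ 0.3 -3.7  1.4] T [-0.85 -0.02 -0.1 ]
hole->pin, tool mm [ 0.4  -0.15 -0.  ]
hole rel bush, jig mm [5.  4.2]
```

The force (-3.7 N in y, negative z moment) shows the foot touching the stop. Next I release and rise.

Emit:
move_arm:
  series: "0 0 0 0 0 0; 0 0 0 0 0 0; 0 0 0 0 0 0; 0 0 0 0 0 0; 0 0 0 0 0 0"
  hand: 0.4

```text
clock: 17.38
tool_pos: [0.5149, 0.1501, 0.0508]
orientation: [-2.307, -2.132, -0.001]
contact_force: [0.3, -0.0, -0.3]
finger_gap: 0.602
grasp_force: 0.0
```

Emit:
move_arm:
  series: "0 0 0 0 0 0; 0 0 -0.3 0 0 0; 0 0 -1 0 0 0; 0 0 -2 0 0 0; 0 0 -2 0 0 0"

```text
clock: 17.8
tool_pos: [0.5144, 0.1496, 0.1046]
orientation: [-2.306, -2.132, 0.002]
contact_force: [0.8, 0.2, 0.1]
finger_gap: 0.602
grasp_force: 0.0
```

Emit:
move_arm:
  series: "0 0 -2 0 0 0; -1 0 -3 0 0 0; -2 0 -3 0 0 0; -2 0 -1 0 0 0; 0 0 0 0 0 0"

```text
clock: 18.22
tool_pos: [0.5132, 0.0958, 0.1975]
orientation: [2.308, 2.121, 0.004]
contact_force: [-0.7, -1.4, -0.8]
finger_gap: 0.602
grasp_force: 0.0
```

```bash
python3 st.py; python3 - <<'E'
from h import *
ci=vision.camera_info("wrist");f=vision.grab_frame("wrist");np.savez("w5.npz",f=f,**ci)
a=proj((.51,.155,.02),ci).astype(int);print(a)
x=max(0,min(512-190,a[0]-95));y=max(0,min(384-145,a[1]-72));print(x,y)
cv2.imwrite("pics/w5.png",cv2.resize(f[y:y+145,x:x+190,::-1],None,fx=4,fy=4,interpolation=cv2.INTER_CUBIC))
E
```

```text
t [0.5132 0.0958 0.1975] yaw -0.0845 tz [ 0.0065 -0.0029 -1.    ] hole [0.4686 0.0995 0.1602] F [-0.7 -1.4 -0.8] T [-0.01 -0.02 -0.  ]
hole->pin, tool mm [53.41 -3.08 -0.15]
hole rel bush, jig mm [  4.8 -48.9]
[253 112]
158 40
```

View pics/w5.png

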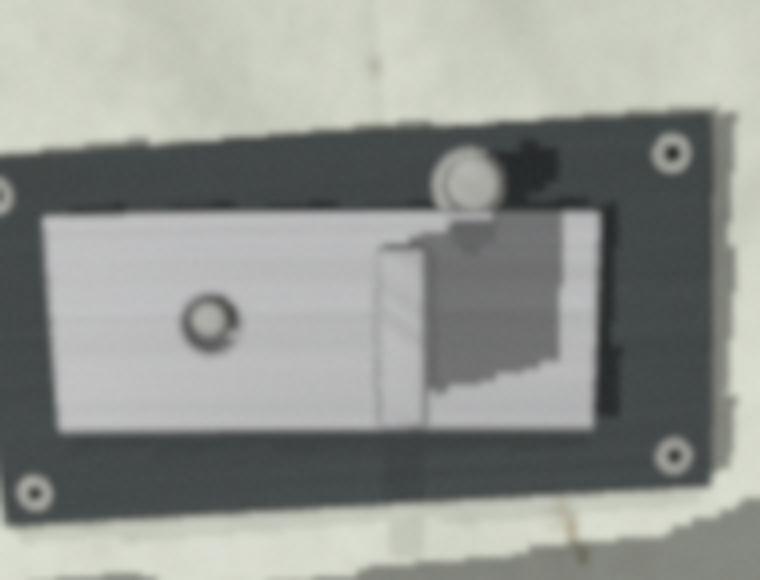

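The picture shows the pin standing in the hole at (210,322). The foot lies flat, and its long edge touches the stop post at (468,210). The gripper is clear, so I hand in.

```bash
python3 -c "
from rig import arm
print(arm.close_job())"
```

```text
the job is handed in; nothing more can be done
None
```

The job is handed in after about 18 s: the last picture shows the bracket flat on the rest buttons, the pin in its hole, its long edge touching the stop post and the gripper clear; the judge's verdict was not reported.

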